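Lock the repair chest with its hasp and pin

TASK

Lock up the grey chest with the aluminium lid: swing its steel hasp over the staple until it lies flat on the lid, then take the locking pin from the desk and push its shaft straight through the staple's loop, above the hasp, so that the tip stands out past the hasp's far edge. Leave the pin lying there.

Things in the scene. Friction and masses are not known exactly. Their poses are not given: they have to be found in the camera images.
- hasp (a joint): Angle (rad) of the hasp, a steel strap 34 mm wide, 4 thick, 120 long, hinged on the lid of the fixed grey chest. 0 = shut, flat over the staple; 1.57 = upright; starts at 1.75 to 2.3, leaning back from the staple (limit 2.4). Its stiff hinge stays where left; 1 N at mid strap moves it. Hinge axis: parallel to staple_eye x, 60 mm from that point towards its +y, 13 mm below it.
- hasp_tongue (a point): Point on the hasp's solid tongue, 102 mm from the hinge axis, on the face that is uppermost when shut (then 7 mm above the lid, 42 mm from staple_eye towards -y). A 14 mm wide slot, 37 to 89 mm from the hinge, drops over the staple; the tongue is 89 to 120 mm from the hinge. Axes as staple_eye when shut.
- staple_eye (a point): Centre of the opening (26 mm wide along y, 23 high above the shut hasp) of the staple, an upright loop of 6 mm steel bar on the chest lid. Lid 18 mm below, shut hasp's top face 11 below, staple top 18 above. z up, x through the loop, away from the robot within 0.3 rad, y back to the hinge. Bare lid (80 mm above the desk) reaches 95 mm to -x, 75 to +x, 105 to -y, 155 to +y.
- lock_pin: Loose locking pin lying on the desk, 98 mm long, 70 g: black ribbed block handle (34 mm along x, 18 wide, 24 high) with a steel shaft 8 mm thick. Origin: middle of the handle's underside. x along the shaft, whose axis is 12 mm above the underside; 14 mm collar to x = 19 mm, tip at x = 81 mm. In its row lie a pry tool and a small screwdriver. With its handle on the lid the shaft just clears the shut hasp.
Things that resemble listed ones, but are neither listed nor needed, are in the scene too. What is shaped like the lock_pin but yellow is not meant.

How it is judged:
On the way:
1. the hasp is swung over the staple and lies flat (within 0.12 rad of shut) (value of joint hasp below 0.12 rad), for 0.2 s.
At the end, for the whole second after the job is handed in: Hasp within 0.12 rad of shut; the loop centre lies 26 to 64 mm along the pin from its origin, within 16 mm sideways of the shaft axis, at most 14 mm above or 12 mm below it; shaft within 0.35 rad of the loop x axis (either way round); pin at rest (value of joint hasp below 0.12 rad and x of staple_eye in the frame of lock_pin between 0.026 and 0.064 m and y of staple_eye in the frame of lock_pin between -0.016 and 0.016 m and z of staple_eye in the frame of lock_pin between 0 and 0.026 m and angle between the x axis of lock_pin and the x axis of staple_eye, either way round below 0.35 rad and linear speed of lock_pin below 0.02 m/s); the robot touches nothing.
It also fails if it takes over 61 s, if anything falls off the work surface, if the arm or the gripper's body presses on something with over 40 N, if the wrist force passes 120 N, or if a joint passes its speed limit or range.

ROBOT

A 6-joint arm with a two-finger parallel gripper is mounted at the origin on a cart in front of the work surface, level with it; the furniture and walls round the work are solid. World frame = base frame: x ahead of the robot, y to its left, z up, the work surface at z = 0. Lengths are in m, angles in rad, forces in N, time in s.
With the tool pointing down it reaches from about 0.375 to 0.9 m from the base axis. Payload 3.1 kg.
Tool frame: the origin (TCP) lies midway between the tips of the shut fingers; the grasp point (between the pads) lies 19 mm behind it (robot.hold_point_z is the distance from the TCP to the grasp point, in m); z points along the fingers, y is the line along which they close (so a half turn about z gives the same grasp; the last joint's range is limited). The gripper opens to 85 mm and grips with 20 to 120 N. Pads are 22 mm wide; open, the fingers measure 114 mm over their backs; the gripper's body (76 mm by 85 mm) begins 54 mm behind the grasp point. The pads swing forward as they close: fully open they stand 13 mm farther back than shut.
Start: joints at [-1.341, 0.527, 1.433, -0, 1.181, -0.178], TCP at [0.248, -0.574, 0.231] pointing down, gripper open.
Joint ranges: [-3.08, 3.08], [-0.75, 2.2], [0.22, 2.44], [-1.43, 4.57], [0, 2.65], [-2.85, 2.85]. Speed limits (rad/s): [2.79, 2.79, 3.14, 3.14, 3.14, 3.14].

INTERFACE

Orientations are given as a rotation vector (axis times angle).
In Python, from workcell import status, snapshot, camera_params, workorder, search_frame, regions_of, robot gives the robot as it stands.
- The arm moves only by the shell command python3 -m creep 'ROWS' [FORCE]. ROWS is JSON, a list of rows, each a list of 7 numbers: the shift along the tool's x, y, z scaled (see below), then the turn, a rotation vector about the tool's x, y, z scaled (see below), then the opening, from 0 (shut) to 1 (fully open). In form: [[tx, ty, tz, ax, ay, az, jaw], ...]. A call has exactly 10 rows; each row shifts and turns the commanded pose from where the row before left it, along the tool's axes as they then stand; what a row does not reach is not made up. The controller multiplies each number of a shift by 25 mm and each number of a turn by 0.08 rad. A row lasts 1/12 s, in which the tool goes at most 41.7 mm and 7.16 degrees, less where a joint would pass 70% of its speed; a pose out of reach is approached as far as the arm can. A call with a number of a shift or a turn outside -1 to 1 is refused whole. A call with a gripper value outside its range is refused whole. The fingers move at their own pace and stop on an object; FORCE is the grip in N (left out, the last holds). Time passes only in rows, so rows that do not move let the fingers close, or fill a call up. It gives the time, the measured TCP pose, the force, the opening and the grip force at its end, in the units of the state.
- status.get_obs(): the state, without advancing time (a new reading comes with each control period).
- snapshot(name): name is "side" or "top"; returns the picture (384x512x3 uint8, red, green, blue); there is no depth.
- camera_params(name): a dict with "fov_y" (degrees; the focal length in pixels is half the picture's height over the tangent of half this angle, whatever the lens; pixels are square), "cx", "cy" (the principal point, pixels), "view" (4x4, takes a point from world to camera coordinates). Camera axes: x right, y up, looking along -z (the intrinsics and any distortion apply to the point x, -y, -z); pixel columns grow to the right and rows downward; lengths in m; the calibration is good to about 2 mm. A picture is of the moment at which its call begins. camera_params takes no time and is no camera call.
- workorder.sign_off(): hands the job in; it is judged then, once.
Trained networks look in the newest picture that a camera, given by its name, has taken for a name from the list of things; names that differ only in an ending like _2 or _b are one class to them, and where a whole thing is asked for, a point or a joint stands for the part that bears it (a point fixed in the world has none). Each returns a list of dicts, best first, with "p" (0 to 1); they miss things now and then, are a little off and sometimes report something else, mostly with a low value. They report only what shows in the picture. A call takes as long as a camera call. They do not tell look-alikes from the thing itself.
- search_frame(camera, label): "position" ([x, y, z] in m, in world coordinates, good to about 4 mm: the middle of the surface that is visible of it).
- regions_of(camera, label): "pixels" (384x512 bool, what is visible of it).
The state is a dict: "time_s": time; "joints": joint angles; "joint_vel": joint speeds; "joint_torque": joint torques, N m; "eef_pos": TCP position; "orientation": TCP orientation; "contact_force": force on the tool from outside, world axes, zero at the start; "moment": the same for the moment, N m; "width": opening from 0.0 (shut) to 1.0 (fully open); "gripper_force": force on a finger pad.
Only numpy, scipy, OpenCV 4.12 (cv2) and the standard library are available. Lean on these libraries where they do the work, as an engineer would, in place of code of your own. Each camera call takes 0.05 s, during which the arm holds its last target. There are 200 camera calls.

## Working session

There is one attempt and no reset: what is moved stays moved. The work goes in short steps, Python scripts to look and compute and a shell command to move; the robot and the scene stay as the last step left them, time stands still between calls to the robot, and variables do not carry over. Pictures are saved under pics/ and viewed, at most 10 in all, crops included, and the job is handed in when it is done.

```bash
mkdir -p pics; ls; cat > h.py <<'E'
import numpy as np, cv2
from workcell import status, snapshot, camera_params, workorder, search_frame, regions_of, robot
from scipy.spatial.transform import Rotation as R
def save(cam,name,crop=None,scale=1):
    im=snapshot(cam)[:,:,::-1]
    if crop: r0,r1,c0,c1=crop; im=im[r0:r1,c0:c1]
    im=cv2.resize(np.ascontiguousarray(im),None,fx=scale,fy=scale,interpolation=cv2.INTER_CUBIC)
    cv2.imwrite('pics/'+name,im)
def K(cam):
    p=camera_params(cam); f=192/np.tan(np.radians(p['fov_y'])/2); return f,p['cx'],p['cy'],np.array(p['view'])
def proj(cam,P):
    f,cx,cy,V=K(cam); P=np.atleast_2d(P); c=P@V[:3,:3].T+V[:3,3]
    return np.c_[cx+f*c[:,0]/-c[:,2], cy-f*c[:,1]/-c[:,2]]
def unproj(cam,uv,z):
    f,cx,cy,V=K(cam); uv=np.atleast_2d(uv).astype(float)
    d=np.c_[(uv[:,0]-cx)/f,-(uv[:,1]-cy)/f,-np.ones(len(uv))]@V[:3,:3]; o=-V[:3,:3].T@V[:3,3]
    return o+d*((z-o[2])/d[:,2])[:,None]
E
python3 - <<'E'
from h import *
for c in('side','top'):
    save(c,c+'0.png',scale=1.5); p=camera_params(c); print(c,{k:v for k,v in p.items() if k!='view'}); V=np.array(p['view']); print((-V[:3,:3].T@V[:3,3]).round(3), (-V[2,:3]).round(2))
    for l in('hasp','hasp_tongue','staple_eye','lock_pin'):
        for d in search_frame(c,l): print(l,round(d['p'],2),np.round(d['position'],3),proj(c,d['position']).round(0))
print(status.get_obs()['time_s'],status.get_obs()['orientation'])
E
```

```text
pics
side {'fov_y': 45.42302729128042, 'cx': 253.46052031033597, 'cy': 195.9954057495171}
[0.572 1.368 0.731] [-0.05 -0.89 -0.45]
hasp 0.46 [ 0.546 -0.176  0.138] [[238. 149.]]
hasp_tongue 0.68 [ 0.548 -0.175  0.14 ] [[237. 148.]]
staple_eye 0.66 [ 0.545 -0.155  0.085] [[238. 165.]]
staple_eye 0.43 [ 0.544 -0.173  0.138] [[239. 149.]]
lock_pin 0.71 [0.413 0.239 0.018] [[286. 239.]]
lock_pin 0.58 [0.607 0.563 0.018] [[216. 316.]]
top {'fov_y': 50.975593549002184, 'cx': 251.66826972199345, 'cy': 190.36994410423017}
[0.346 0.09  1.293] [ 0.15  0.02 -0.99]
staple_eye 0.59 [ 0.546 -0.238  0.08 ] [[367. 188.]]
0.5 [-3.07642540e+00 -6.36039625e-01  4.34285124e-06]
```

View pics/side0.png

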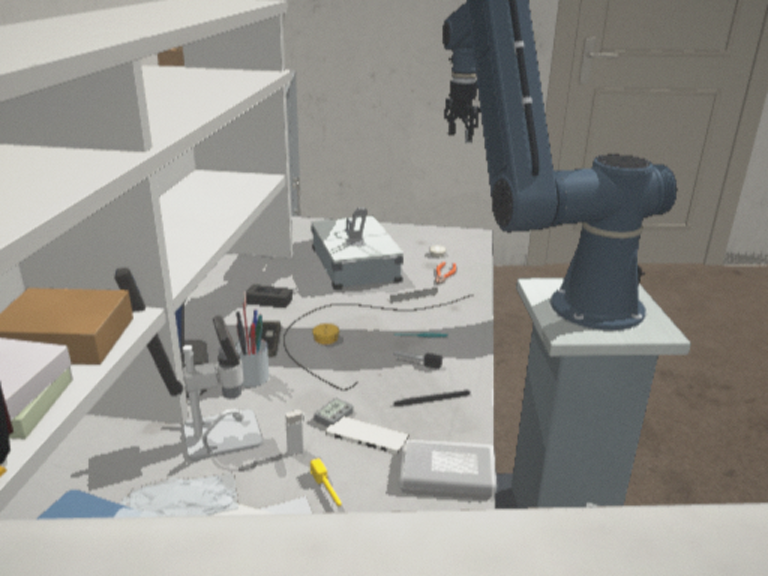

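View pics/top0.png

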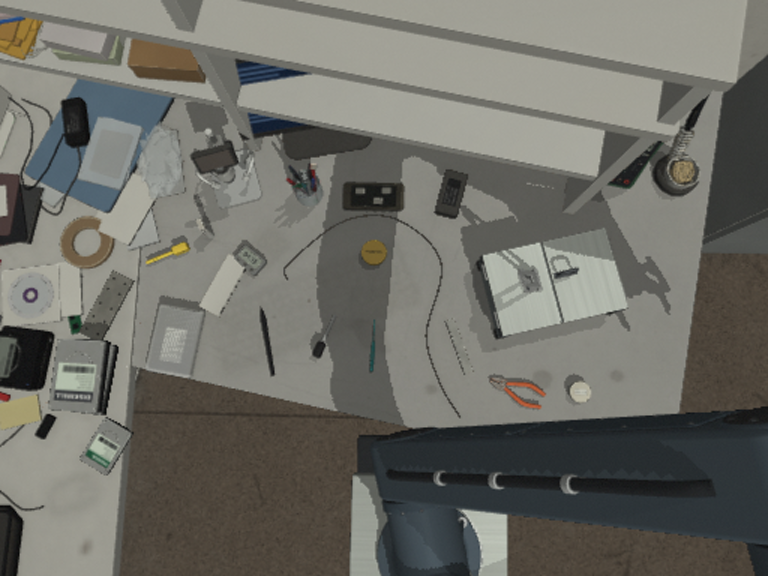

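The side view shows the chest at about (357,250) with the hasp leaning back at (357,222), the black pin at (430,361) and the yellow look-alike at (323,478). In the top view the staple is at (566,266), the hasp at (518,277), the black-handled pin at (320,343) and the yellow pin-like tool at (167,252).

Candidates for the pin, in raw top-view pixels:
- Black block with steel shaft at (213,228): chosen, since it is black with a steel shaft.
- Yellow one at (111,168): excluded by the task.
- Teal screwdriver at (249,230).
- Black pen at (177,227).

Next is a close crop.

```bash
python3 - <<'E'
from h import *
im=snapshot('top')[:,:,::-1]; s=snapshot('side')[:,:,::-1]
a=cv2.resize(np.ascontiguousarray(im[145:235,310:430]),(400,300),interpolation=cv2.INTER_CUBIC)
b=cv2.resize(np.ascontiguousarray(im[200:250,180:260]),(400,250),interpolation=cv2.INTER_CUBIC)
c=cv2.resize(np.ascontiguousarray(s[135:195,200:280]),(400,300),interpolation=cv2.INTER_CUBIC)
d=cv2.resize(np.ascontiguousarray(s[215:265,250:330]),(400,250),interpolation=cv2.INTER_CUBIC)
cv2.imwrite('pics/crop1.png',np.vstack([np.hstack([a,c]),np.hstack([b,d])]))
for c,l in(('side','lock_pin'),('top','lock_pin'),('top','hasp'),('side','hasp')):
    for d in regions_of(c,l):
        m=d['pixels']; v,u=np.nonzero(m); print(c,l,round(d['p'],2),m.sum(),u.mean().round(1),v.mean().round(1),(u.min(),u.max(),v.min(),v.max()))
E
```

```text
side lock_pin 0.75 119 286.5 239.3 (np.int64(266), np.int64(294), np.int64(235), np.int64(244))
side lock_pin 0.66 212 214.9 317.8 (np.int64(207), np.int64(227), np.int64(305), np.int64(336))
top hasp 0.45 145 352.1 185.5 (np.int64(345), np.int64(359), np.int64(180), np.int64(191))
side hasp 0.5 127 238.3 148.4 (np.int64(233), np.int64(243), np.int64(138), np.int64(159))
```

View pics/crop1.png

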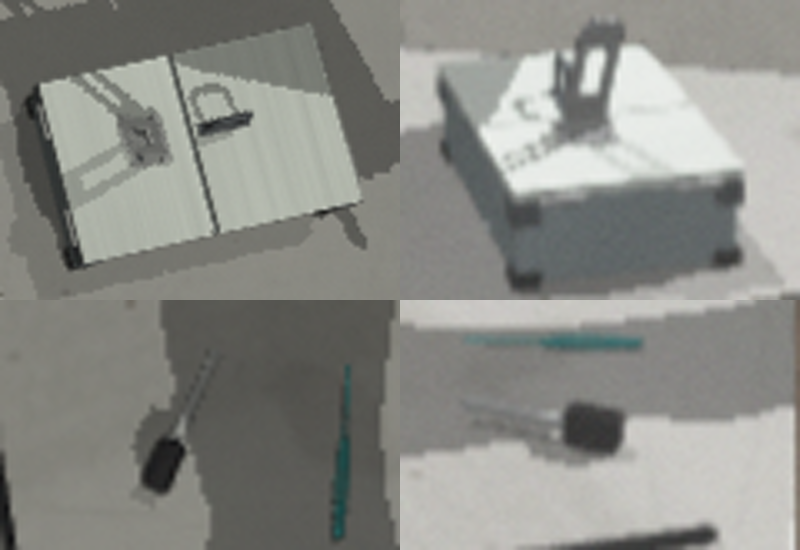

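The crop shows:
- **Pin:** black block handle at crop (163,465) with its steel shaft pointing up-right to (217,355).
- **Staple:** a dark bar at crop (225,122).
- **Hasp:** seen edge-on above its hinge at crop (145,140).
- **Lid corners:** (40,83), (310,22), (362,200) and (85,265).

```bash
python3 - <<'E'
from h import *
f=lambda u,v,:(310-.5+(u+.5)*.3,145-.5+(v+.5)*.3)
C=unproj('top',[f(40,83),f(310,22),f(362,200),f(85,265)],.08)
L=np.array([[75,155],[75,-105],[-95,-105],[-95,155]])/1e3
print(C.round(3),np.linalg.norm(np.diff(C[[0,1,2,3,0]],axis=0),axis=1).round(3))
a=L-L.mean(0);b=C[:,:2]-C[:,:2].mean(0)
U,S,Vt=np.linalg.svd(a.T@b);Rm=(U@Vt).T
eye=C[:,:2].mean(0)-Rm@L.mean(0);print('eye',eye,'yaw',np.arctan2(Rm[1,0],Rm[0,0]))
yaw=np.arctan2(Rm[1,0],Rm[0,0])
# staple from dark bar, ends of the top bar
print('bar base/top',unproj('top',[f(200,128),f(250,117)],.113).round(3))
X=np.array([np.cos(yaw),np.sin(yaw),0]);Y=np.array([-X[1],X[0],0]);E=np.r_[eye,.098]
print('proj staple top corners',[(q-np.array([310,145]))/.3 for q in proj('top',[E+.016*Y+[0,0,.018],E-.016*Y+[0,0,.018],E+.016*Y-[0,0,.018]])])
H=E+.06*Y-[0,0,.013]
for th in(1.75,2,2.2,2.4):
    t=H+.12*(-Y*np.cos(th)+np.array([0,0,np.sin(th)])); print(th,t.round(3),proj('side',[t,H]).round(0).tolist())
print('side crop tip px',200+205*.2, 135+25*.2)
g=lambda u,v:(180+u*.2,200+v*.2)
# pin: handle top z .024 , shaft z .012
print('handle',unproj('top',[g(163,165)],.02).round(4),'shaft tip',unproj('top',[g(217,55)],.012).round(4),'collar',unproj('top',[g(182,135)],.012).round(4))
for d in search_frame('side','lock_pin')[:1]: print(d['position'])
print(robot.hold_point_z)
E
```

```text
[[ 0.601 -0.1    0.08 ]
 [ 0.664 -0.348  0.08 ]
 [ 0.499 -0.389  0.08 ]
 [ 0.435 -0.139  0.08 ]] [0.256 0.169 0.258 0.171]
eye [ 0.56579811 -0.2659637 ] yaw 0.24604454066919693
bar base/top [[ 0.557 -0.236  0.113]
 [ 0.567 -0.28   0.113]]
proj staple top corners [array([216.08146193, 120.67995439]), array([251.07686743, 112.72636163]), array([204.75980951, 127.59398491])]
1.75 [ 0.546 -0.187  0.203] [[238.0, 130.0], [236.0, 159.0]]
2 [ 0.539 -0.159  0.194] [[240.0, 135.0], [236.0, 159.0]]
2.2 [ 0.534 -0.139  0.182] [[242.0, 141.0], [236.0, 159.0]]
2.4 [ 0.53  -0.122  0.166] [[243.0, 147.0], [236.0, 159.0]]
side crop tip px 241.0 140.0
handle [[0.4033 0.2343 0.02  ]] shaft tip [[0.4744 0.2033 0.012 ]] collar [[0.4229 0.2238 0.012 ]]
[0.6089, 0.5651, 0.016]
0.0187
```

Lid fit: eye at (0.566,-0.266,0.098), yaw 0.246. That puts the hinge at about (0.551,-0.208,0.085) and the hasp near 2.1 rad. I'll turn, rise, and cross high to the hasp's back side with the fingers shut.

```bash
python3 -m creep '[[0.5,-0.5,-0.8,0,0,1,0],[0.96,-0.98,-0.8,0,0,1,0],[0.96,-0.98,-0.8,0,0,0,0],[0.96,-0.98,0,0,0,0,0],[0.96,-0.98,0,0,0,0,0],[0.96,-0.98,0,0,0,0,0],[0.96,-0.98,0,0,0,0,0],[0.96,-0.98,0,0,0,0,0],[0.96,-0.98,0,0,0,0,0],[0.96,-0.98,0,0,0,0,0]]' 60
cat >> h.py <<'E'
EYE=np.array([.566,-.266,.098]);YAW=.246
def where(tgt=None):
    o=status.get_obs();p=np.array(o['eef_pos']);M=R.from_rotvec(o['orientation']).as_matrix()
    c=np.array([[np.cos(YAW),np.sin(YAW),0],[-np.sin(YAW),np.cos(YAW),0],[0,0,1]])@(p-EYE)
    print('t',round(o['time_s'],2),'chest',c.round(4),'z',p[2].round(4),'toolyaw',np.arctan2(M[1,0],M[0,0]).round(3),'tilt',np.arccos(-M[2,2]).round(3),'F',np.round(o['contact_force'],1),'w',round(o['width'],3),'gf',round(o['gripper_force'],1))
    if tgt is not None: print('rows needed (x25mm)',(M.T@(np.array(tgt)-p)/.025).round(2))
def ch(x,y,z): return [EYE[0]+x*np.cos(YAW)-y*np.sin(YAW),EYE[1]+x*np.sin(YAW)+y*np.cos(YAW),z]
E
python3 -c "
from h import *
where(ch(0,.17,.29))"
```

```text
time_s: 1.68
eef_pos: [0.4079, -0.2878, 0.2916]
orientation: [3.117, 0.388, 0.001]
contact_force: [0.2, -0.6, 0.6]
width: 0.001
gripper_force: 0.0
t 1.68 chest [-0.1587  0.0174  0.1936] z 0.2916 toolyaw 0.247 tilt 0.001 F [ 0.2 -0.6  0.6] w 0.001 gf 0.0
rows needed (x25mm) [ 6.36 -6.09  0.06]
```

```bash
python3 -m creep '[[0.91,-0.87,0,0,0,0,0],[0.91,-0.87,0,0,0,0,0],[0.91,-0.87,0,0,0,0,0],[0.91,-0.87,0,0,0,0,0],[0.91,-0.87,0,0,0,0,0],[0.91,-0.87,0,0,0,0,0],[0.91,-0.87,0,0,0,0,0],[0,0,0,0,0,0,0],[0,0,1,0,0,0,0],[0,0,1,0,0,0,0]]'
python3 - <<'E'
from h import *
where(ch(0,.17,.145)); s=snapshot('side')[:,:,::-1];t=snapshot('top')[:,:,::-1]
k=lambda i,r0,c0:cv2.resize(np.ascontiguousarray(i[r0:r0+90,c0:c0+100]),(400,360),interpolation=cv2.INTER_CUBIC)
cv2.imwrite('pics/a1.png',np.hstack([k(s,85,190),k(t,145,310)]))
E
```

```text
time_s: 2.52
eef_pos: [0.5259, -0.1026, 0.2424]
orientation: [3.114, 0.391, 0.007]
contact_force: [0.6, 0.5, -0.7]
width: -0.001
gripper_force: 0.0
t 2.52 chest [0.0009 0.1682 0.1444] z 0.2424 toolyaw 0.25 tilt 0.005 F [ 0.6  0.5 -0.7] w -0.001 gf 0.0
rows needed (x25mm) [-0.05 -0.09  3.9 ]
```

View pics/a1.png

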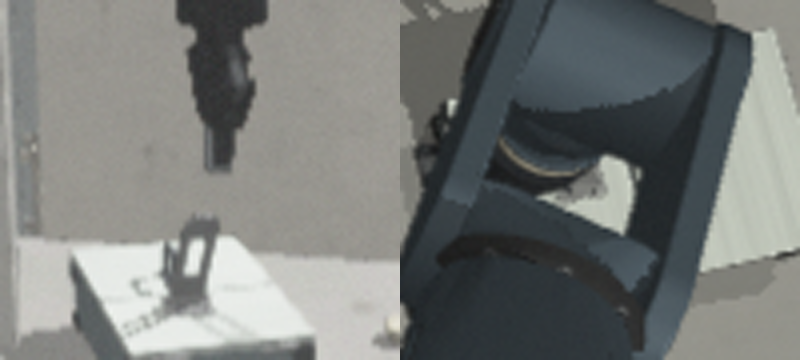

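The side crop shows the shut fingertips at (217,168), just behind (camera side of) the leaning strap's tip at (207,218). The arm hides the top view. I'll descend and sweep towards -y.

```bash
python3 -m creep '[[0,0,1,0,0,0,0],[0,0,1,0,0,0,0],[0,0,1,0,0,0,0],[0,0,0.9,0,0,0,0],[0,0,0,0,0,0,0],[0,0.7,0,0,0,0,0],[0,0.7,0,0,0,0,0],[0,0.7,0,0,0,0,0],[0,0.7,0,0,0,0,0],[0,0.7,0,0,0,0,0]]'
python3 -c "
from h import *
where(ch(0,-.02,.14))"
```

```text
time_s: 3.45
eef_pos: [0.5481, -0.1901, 0.1547]
orientation: [3.11, 0.39, 0.01]
contact_force: [-15.3, -1.0, 46.5]
width: 0.001
gripper_force: 25.2
t 3.45 chest [0.0011 0.0779 0.0567] z 0.1547 toolyaw 0.25 tilt 0.01 F [-15.3  -1.   46.5] w 0.001 gf 25.2
rows needed (x25mm) [-0.06  3.91  0.62]
```

An upward push of 46 N: the strap's edge is jammed high on the fingers. I'll raise before going on.

```bash
python3 -m creep '[[0,0,-0.8,0,0,0,0],[0,0,-0.6,0,0,0,0],[0,0,0,0,0,0,0],[0,0,0,0,0,0,0],[0,0,0,0,0,0,0],[0,0,0,0,0,0,0],[0,0,0,0,0,0,0],[0,0,0,0,0,0,0],[0,0,0,0,0,0,0],[0,0,0,0,0,0,0]]'
python3 - <<'E'
from h import *
where(ch(0,-.02,.14)); s=snapshot('side')[:,:,::-1]
cv2.imwrite('pics/a2.png',cv2.resize(np.ascontiguousarray(s[90:180,190:290]),(500,450),interpolation=cv2.INTER_CUBIC))
E
```

```text
time_s: 4.28
eef_pos: [0.5457, -0.1872, 0.1783]
orientation: [-3.117, -0.388, 0.001]
contact_force: [-0.7, -1.3, -0.3]
width: -0.002
gripper_force: 0.0
t 4.28 chest [-0.0005  0.0813  0.0803] z 0.1783 toolyaw 0.248 tilt 0.001 F [-0.7 -1.3 -0.3] w -0.002 gf 0.0
rows needed (x25mm) [0.02 4.05 1.53]
```

View pics/a2.png

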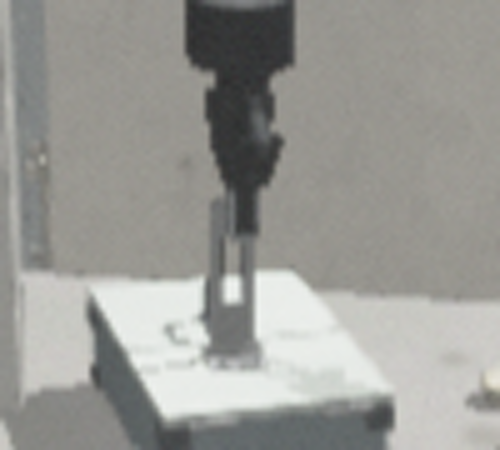

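The strap now stands upright at crop (233,280), with the fingertip behind its upper end at (245,235). I'll continue the sweep, lowering as it goes.

```bash
python3 -m creep '[[0.03,0.6,0.18,0,0,0,0],[0.03,0.6,0.18,0,0,0,0],[0.03,0.6,0.18,0,0,0,0],[0,0.6,0.18,0,0,0,0],[0,0.53,0.33,0,0,0,0],[0,0.53,0.33,0,0,0,0],[0,0.53,0.33,0,0,0,0],[0,0,0,0,0,0,0],[0,0,0,0,0,0,0],[0,0,0,0,0,0,0]]'
python3 -c "
from h import *
where(ch(0,-.042,.116))"
```

```text
time_s: 5.17
eef_pos: [0.5722, -0.2833, 0.1358]
orientation: [-3.117, -0.388, 0.001]
contact_force: [-0.6, -0.3, 0.4]
width: 0.001
gripper_force: 0.0
t 5.17 chest [ 0.0018 -0.0183  0.0378] z 0.1358 toolyaw 0.248 tilt 0.001 F [-0.6 -0.3  0.4] w 0.001 gf 0.0
rows needed (x25mm) [-0.07  0.95  0.79]
```

```bash
python3 -m creep '[[-0.07,0.32,0.24,0,0,0,0],[0,0.32,0.24,0,0,0,0],[0,0.36,0.24,0,0,0,0],[0,0,0.3,0,0,0,0],[0,0,0.3,0,0,0,0],[0,0,0.3,0,0,0,0],[0,0,0.3,0,0,0,0],[0,0,0,0,0,0,0],[0,0,0,0,0,0,0],[0,0,0,0,0,0,0]]'
python3 -c "
from h import *
where(ch(0,-.042,.087))"
```

```text
time_s: 6.0
eef_pos: [0.5767, -0.3077, 0.0876]
orientation: [-3.117, -0.389, 0.001]
contact_force: [0.2, -0.9, -0.2]
width: -0.004
gripper_force: 0.0
t 6.0 chest [ 0.0002 -0.0431 -0.0104] z 0.0876 toolyaw 0.248 tilt 0.001 F [ 0.2 -0.9 -0.2] w -0.004 gf 0.0
rows needed (x25mm) [-0.01 -0.04  0.02]
```

```bash
python3 -m creep '[[0,0,0.06,0,0,0,0],[0,0,0.06,0,0,0,0],[0,0,0,0,0,0,0],[0,0,0,0,0,0,0],[0,0,0,0,0,0,0],[0,0,0,0,0,0,0],[0,0,0,0,0,0,0],[0,0,0,0,0,0,0],[0,0,0,0,0,0,0],[0,0,0,0,0,0,0]]'
python3 -c "
from h import *
where(ch(0,-.042,.25))"
```

```text
time_s: 6.83
eef_pos: [0.5769, -0.3079, 0.0867]
orientation: [3.117, 0.389, 0.0]
contact_force: [-2.7, 2.4, 8.8]
width: 0.001
gripper_force: 4.6
t 6.83 chest [ 0.0004 -0.0433 -0.0113] z 0.0867 toolyaw 0.248 tilt 0.0 F [-2.7  2.4  8.8] w 0.001 gf 4.6
rows needed (x25mm) [-0.01 -0.05 -6.53]
```

Hasp is flat: firm contact at z = 0.0867. Now on to the pin.

```bash
python3 -m creep '[[0,0,-1,0,0,0,0],[0,0,-1,0,0,0,0],[0,0,-1,0,0,0,0],[0,-0.5,-1,0,0,0,0.2],[-0.06,-1,-0.5,0,0,0,0.5],[-0.06,-1,0,0,0,0,0.5],[-0.06,-1,0,0,0,0,0.5],[-0.06,-1,0,0,0,0,0.5],[-0.06,-1,0,0,0,0,0.5],[-0.06,-1,0,0,0,0,0.5]]'
python3 -m creep '[[-0.06,-1,0,0,0,0,0.5],[-0.06,-1,0,0,0,0,0.5],[-0.06,-1,0,0,0,0,0.5],[-0.06,-1,0,0,0,0,0.5],[-0.06,-1,0,0,0,0,0.5],[-0.06,-1,0,0,0,0,0.5],[-0.06,-1,0,0,0,0,0.5],[-0.06,-1,0,0,0,0,0.5],[-0.06,-1,0,0,0,0,0.5],[-0.06,-1,0,0,0,0,0.5]]'
python3 - <<'E'
from h import *
where([.405,.235,.12])
t=snapshot('top')[:,:,::-1]; s=snapshot('side')[:,:,::-1]
for d in regions_of('side','lock_pin')[:2]:
    v,u=np.nonzero(d['pixels']); print(d['p'],u.min(),u.max(),v.min(),v.max())
k=lambda i,r0,c0:cv2.resize(np.ascontiguousarray(i[r0:r0+60,c0:c0+80]),(400,300),interpolation=cv2.INTER_CUBIC)
cv2.imwrite('pics/a3.png',np.hstack([k(s,135,200),k(t,155,330)]))
E
```

```text
time_s: 7.67
eef_pos: [0.5276, -0.1516, 0.1975]
orientation: [-3.117, -0.388, 0.0]
contact_force: [0.7, 0.2, 0.5]
width: 0.493
gripper_force: 0.0
time_s: 8.5
eef_pos: [0.4518, 0.0869, 0.1976]
orientation: [-3.117, -0.388, -0.0]
contact_force: [0.6, 0.3, 0.0]
width: 0.503
gripper_force: 0.0
t 8.5 chest [-0.0248  0.3701  0.0996] z 0.1976 toolyaw 0.248 tilt 0.0 F [0.6 0.3 0. ] w 0.503 gf 0.0
rows needed (x25mm) [-0.36 -6.2   3.1 ]
0.67 266 293 235 243
0.67 207 226 305 335
```

View pics/a3.png

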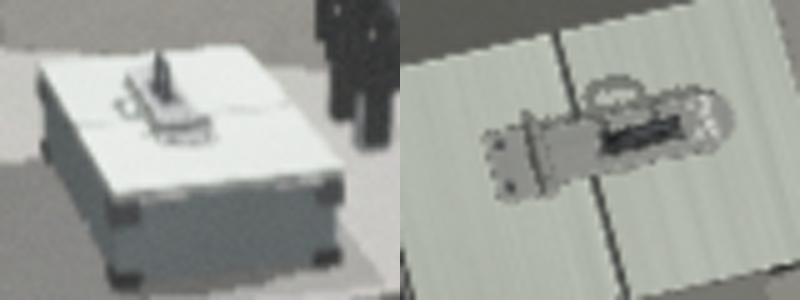

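The hasp lies flat, with the staple standing through its slot (side crop (160,75), top crop (640,137)). I'll check the eye estimate from the hinge and tongue end, then turn over the pin.

```bash
python3 - <<'E'
from h import *
f=lambda u,v:(330+(u-400)/5-.4,155+v/5-.4)
h,t=unproj('top',[f(538,150),f(735,115)],.087); print(h,t,np.linalg.norm(h-t),'mid',(h+t)/2)
E
python3 -m creep '[[-0.06,-1,0,0,0,0,0.5],[-0.06,-1,0,0,0,0,0.5],[-0.06,-1,0,0,0,0,0.5],[-0.06,-1,0,0,0,0,0.5],[-0.06,-1,0,0,0,0,0.5],[-0.06,-1,0,0,0,0,0.5],[0,0,0,0,0,1,0.5],[0,0,0,0,0,1,0.5],[0,0,0,0,0,1,0.5],[0,0,0,0,0,1,0.5]]'
python3 -m creep '[[0,0,0.5,0,0,1,0.5],[0,0,0.5,0,0,1,0.5],[0,0,0.5,0,0,1,0.5],[0,0,0.5,0,0,1,0.5],[0,0,0.5,0,0,0.2,0.5],[0,0,0.3,0,0,0,0.5],[0,0,0,0,0,0,0.5],[0,0,0,0,0,0,0.5],[0,0,0,0,0,0,0.5],[0,0,0,0,0,0,0.5]]'
python3 - <<'E'
from h import *
where([.405,.235,.06])
s=snapshot('side')[:,:,::-1];t=snapshot('top')[:,:,::-1]
k=lambda i,r0,c0:cv2.resize(np.ascontiguousarray(i[r0:r0+75,c0:c0+80]),(400,375),interpolation=cv2.INTER_CUBIC)
cv2.imwrite('pics/a4.png',np.hstack([k(s,190,250),k(t,190,180)]))
M=regions_of('side','lock_pin')
for d in M[:2]:
    v,u=np.nonzero(d['pixels']); 
    if u.mean()>250:
        print('mask',u.min(),u.max(),v.min(),v.max())
f=lambda x,y,z=0:np.array([.4033,.2343,0])+[x*np.cos(-.41)+y*np.sin(.41),x*np.sin(-.41)+y*np.cos(.41),z]
B=[f(a,b,c) for a in(-.017,.017) for b in(-.009,.009) for c in(0,.024)]+[f(.081,0,.012)]
P=proj('side',B); print('predicted side handle box',P[:-1].min(0).round(1),P[:-1].max(0).round(1),'tip',P[-1].round(1))
g=s[190:265,250:330].astype(int).sum(2); v,u=np.nonzero(g<170); print('dark',len(u))
E
```

```text
[ 0.55571528 -0.20556599  0.087     ] [ 0.57966145 -0.32471313  0.087     ] 0.12152966558923065 mid [ 0.56768837 -0.26513956  0.087     ]
time_s: 9.48
eef_pos: [0.4078, 0.2285, 0.1976]
orientation: [3.139, -0.12, 0.001]
contact_force: [0.0, 0.1, 0.2]
width: 0.502
gripper_force: 0.0
time_s: 10.32
eef_pos: [0.4076, 0.229, 0.1282]
orientation: [-3.076, 0.636, -0.002]
contact_force: [-1.1, -0.3, 0.0]
width: 0.498
gripper_force: 0.0
t 10.32 chest [-0.0331  0.5187  0.0302] z 0.1282 toolyaw -0.408 tilt 0.002 F [-1.1 -0.3  0. ] w 0.498 gf 0.0
rows needed (x25mm) [-0.19 -0.17  2.73]
mask 265 294 234 244
predicted side handle box [282.2 233.4] [295.6 245.7] tip [262.8 234. ]
dark 33
```

View pics/a4.png

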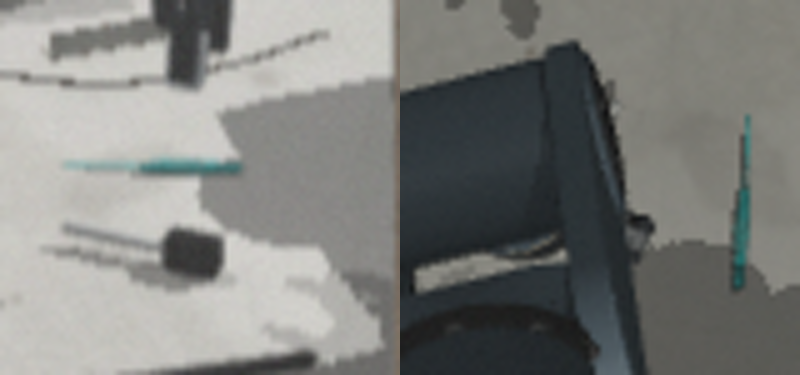

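The handle in the side view spans (282–295, 235–246), matching the prediction within 1 px. The open fingers hang above it. I'll descend and grip.

```bash
python3 -m creep '[[-0.15,-0.17,0.8,0,0,0,0.5],[0,0,0.8,0,0,0,0.5],[0,0,0.8,0,0,0,0.5],[0,0,0.8,0,0,0,0.5],[0,0,0.8,0,0,0,0.5],[0,0,0.6,0,0,0,0.5],[0,0,0.3,0,0,0,0.5],[0,0,0,0,0,0,0.5],[0,0,0,0,0,0,0.2],[0,0,0,0,0,0,0]]' 60
python3 -m creep '[[0,0,0,0,0,0,0],[0,0,0,0,0,0,0],[0,0,0,0,0,0,0],[0,0,0,0,0,0,0],[0,0,0,0,0,0,0],[0,0,-0.4,0,0,0,0],[0,0,-0.6,0,0,0,0],[0,0,-1,0,0,0,0],[0,0,-1,0,0,0,0],[0,0,-1,0,0,0,0]]'
python3 - <<'E'
from h import *
where()
s=snapshot('side')[:,:,::-1]
p=proj('side',status.get_obs()['eef_pos'])[0].astype(int); print(p)
cv2.imwrite('pics/a5.png',cv2.resize(np.ascontiguousarray(s[p[1]-35:p[1]+35,p[0]-45:p[0]+45]),(540,420),interpolation=cv2.INTER_CUBIC))
for d in regions_of('side','lock_pin')[:2]:
    v,u=np.nonzero(d['pixels']); print(d['p'],u.min(),u.max(),v.min(),v.max())
E
```

```text
time_s: 11.3
eef_pos: [0.4058, 0.2346, 0.0058]
orientation: [-3.076, 0.636, -0.002]
contact_force: [-0.3, 0.6, -0.2]
width: 0.227
gripper_force: 0.2
time_s: 12.13
eef_pos: [0.4045, 0.2341, 0.1065]
orientation: [3.076, -0.637, -0.001]
contact_force: [0.7, 0.1, -0.4]
width: 0.191
gripper_force: 58.9
t 12.13 chest [-0.0348  0.5244  0.0085] z 0.1065 toolyaw -0.408 tilt 0.001 F [ 0.7  0.1 -0.4] w 0.191 gf 58.9
[289 210]
0.65 265 296 204 213
0.65 207 226 305 335
```

View pics/a5.png

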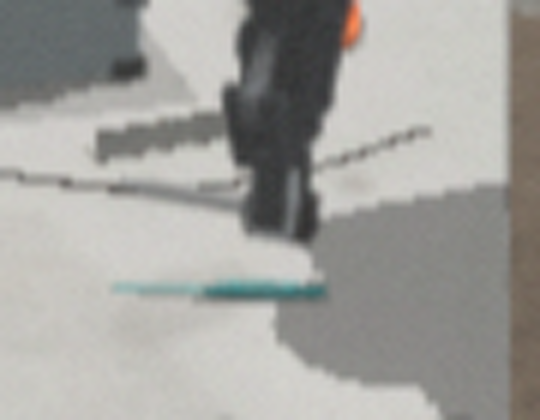

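Pin gripped at 59 N (width 0.191) and lifted. The shaft leaves the fingers to the left in the crop, from (245,205) to about (120,185). I'll turn it to the staple axis and travel.

```bash
python3 -m creep '[[0,0,-0.9,0,0,-1,0],[0,0,-0.9,0,0,-1,0],[0,0,-0.9,0,0,-1,0],[0,0,0,0,0,-1,0],[0,0,0,0,0,-1,0],[0,0,0,0,0,-1,0],[0,0,0,0,0,-1,0],[0,0,0,0,0,-1,0],[-0.18,0.5,0,0,0,0,0],[-0.18,1,0,0,0,0,0]]'
python3 -m creep '[[-0.18,1,0,0,0,0,0],[-0.18,1,0,0,0,0,0],[-0.18,1,0,0,0,0,0],[-0.18,1,0,0,0,0,0],[-0.18,1,0,0,0,0,0],[-0.18,1,0,0,0,0,0],[-0.18,1,0,0,0,0,0],[-0.18,1,0,0,0,0,0],[-0.18,1,0,0,0,0,0],[-0.18,1,0,0,0,0,0]]'
python3 -c "
from h import *
where(ch(-.13,0,.12))"
```

```text
time_s: 13.07
eef_pos: [0.4041, 0.1967, 0.1721]
orientation: [-3.119, -0.368, 0.002]
contact_force: [0.4, 0.1, -1.5]
width: 0.193
gripper_force: 58.9
time_s: 13.9
eef_pos: [0.4178, -0.0588, 0.1721]
orientation: [-3.12, -0.363, 0.002]
contact_force: [0.2, 0.4, -0.3]
width: 0.195
gripper_force: 58.9
t 13.9 chest [-0.0933  0.2371  0.0741] z 0.1721 toolyaw 0.232 tilt 0.002 F [ 0.2  0.4 -0.3] w 0.195 gf 58.9
rows needed (x25mm) [-1.33  9.5   2.08]
```

```bash
python3 -m creep '[[-0.13,0.95,0,0,0,0,0],[-0.13,0.95,0,0,0,0,0],[-0.13,0.95,0,0,0,0,0],[-0.13,0.95,0,0,0,0,0],[-0.13,0.95,0,0,0,0,0],[-0.13,0.95,0,0,0,0,0],[-0.13,0.95,0,0,0,0,0],[-0.13,0.95,0,0,0,0,0],[-0.13,0.95,0,0,0,0,0],[-0.13,0.95,0,0,0,0,0]]'
python3 -m creep '[[0,0,0.8,0,0,0,0],[0,0,0.8,0,0,0,0],[0,0,0.8,0,0,0,0],[0,0,0.6,0,0,0,0],[0,0,0,0,0,0,0],[0,0,0,0,0,0,0],[0,0,0,0,0,0,0],[0,0,0,0,0,0,0],[0,0,0,0,0,0,0],[0,0,0,0,0,0,0]]'
python3 - <<'E'
from h import *
where(ch(-.13,0,.094))
s=snapshot('side')[:,:,::-1];t=snapshot('top')[:,:,::-1]
k=lambda i,r0,c0:cv2.resize(np.ascontiguousarray(i[r0:r0+60,c0:c0+80]),(400,300),interpolation=cv2.INTER_CUBIC)
cv2.imwrite('pics/a6.png',np.vstack([np.hstack([k(s,125,210),k(t,155,330)])]))
p=np.array(status.get_obs()['eef_pos']);X=np.array([np.cos(.232),np.sin(.232),0])
o=p-.002*X-[0,0,.0058]
q=[o+[0,0,.012]+.081*X, o+[0,0,.012]+.03*X]
E=EYE
print('tip,mid side',((proj('side',q)-[210,125])*5).round(),'top',((proj('top',q)-[330,155])*5+[400,0]).round())
print('eye side',((proj('side',E)-[210,125])*5).round(),'top',((proj('top',E)-[330,155])*5+[400,0]).round())
E
```

```text
time_s: 14.73
eef_pos: [0.4408, -0.297, 0.1718]
orientation: [-3.119, -0.363, 0.002]
contact_force: [-0.5, 0.2, -1.1]
width: 0.192
gripper_force: 58.9
time_s: 15.57
eef_pos: [0.442, -0.2968, 0.0985]
orientation: [3.119, 0.363, 0.002]
contact_force: [-0.3, 0.2, -1.9]
width: 0.193
gripper_force: 59.0
t 15.57 chest [-0.1277  0.0003  0.0005] z 0.0985 toolyaw 0.232 tilt 0.002 F [-0.3  0.2 -1.9] w 0.193 gf 59.0
rows needed (x25mm) [-0.09  0.01  0.18]
tip,mid side [[173. 111.]
 [237. 106.]] top [[668. 207.]
 [690. 291.]]
eye side [[111. 125.]] top [[641. 130.]]
```

View pics/a6.png

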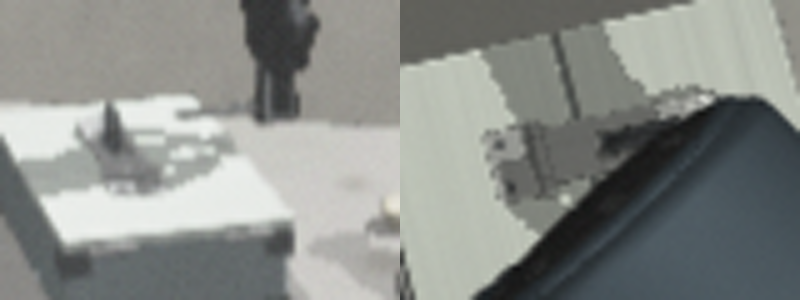

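The shaft shows in the side crop at (185–255,108), as predicted, aimed at the staple at (112,125). I'll lower 6.5 mm and insert in two stages.

```bash
python3 -m creep '[[0,0,0.13,0,0,0,0],[0,0,0.13,0,0,0,0],[0,0,0,0,0,0,0],[0.4,0,0,0,0,0,0],[0.4,0,0,0,0,0,0],[0.4,0,0,0,0,0,0],[0.4,0,0,0,0,0,0],[0.4,0,0,0,0,0,0],[0.4,0,0,0,0,0,0],[0,0,0,0,0,0,0]]'
python3 -c "
from h import *
where(ch(-.043,0,.092))"
```

```text
time_s: 16.5
eef_pos: [0.5026, -0.2825, 0.0912]
orientation: [3.119, 0.366, 0.003]
contact_force: [-0.3, 0.0, -1.2]
width: 0.191
gripper_force: 59.0
t 16.5 chest [-0.0655 -0.0005 -0.0068] z 0.0912 toolyaw 0.234 tilt 0.003 F [-0.3  0.  -1.2] w 0.191 gf 59.0
rows needed (x25mm) [ 0.9  -0.03 -0.03]
```

```bash
python3 -m creep '[[0.3,0,0,0,0,0,0],[0.3,0,0,0,0,0,0],[0.3,0,0,0,0,0,0],[0,0,0,0,0,0,0],[0,0,0.06,0,0,0,0],[0,0,0.06,0,0,0,0],[0,0,0.06,0,0,0,0],[0,0,0,0,0,0,0],[0,0,0,0,0,0,0],[0,0,0,0,0,0,0]]'
python3 -c "
from h import *
where(ch(-.043,0,.0858))"
```

```text
time_s: 17.33
eef_pos: [0.5216, -0.2776, 0.0865]
orientation: [-3.12, -0.363, 0.0]
contact_force: [-1.1, -0.8, -0.5]
width: 0.194
gripper_force: 59.1
t 17.33 chest [-0.0458 -0.0004 -0.0115] z 0.0865 toolyaw 0.231 tilt 0.0 F [-1.1 -0.8 -0.5] w 0.194 gf 59.1
rows needed (x25mm) [ 0.11 -0.02  0.03]
```

```bash
python3 -m creep '[[0.1,0,0.03,0,0,0,0],[0,0,0,0,0,0,0],[0,0,0,0,0,0,0.23],[0,0,0,0,0,0,0.3],[0,0,0,0,0,0,0.4],[0,0,0,0,0,0,0.5],[0,0,0,0,0,0,0.5],[0,0,0,0,0,0,0.5],[0,0,-0.2,0,0,0,0.5],[0,0,-0.4,0,0,0,0.5]]'
python3 -m creep '[[0,0,-0.6,0,0,0,0.5],[0,0,-0.8,0,0,0,0.5],[0,0,-0.8,0,0,0,0.5],[0,0,-0.8,0,0,0,0.5],[0,0,-0.8,0,0,0,0.5],[-1,0,-0.5,0,0,0,0.5],[-1,0,0,0,0,0,0.5],[-0.6,-1,0,0,0,0,0.5],[0,-1,0,0,0,0,0.5],[0,-1,0,0,0,0,0.5]]'
python3 -m creep '[[0,-1,0,0,0,0,0.5],[0,-1,0,0,0,0,0.5],[0,-1,0,0,0,0,0.5],[0,-1,0,0,0,0,0.5],[0,-1,0,0,0,0,0.5],[0,-1,0,0,0,0,0.5],[0,0,0,0,0,0,0.5],[0,0,0,0,0,0,0.5],[0,0,0,0,0,0,0.5],[0,0,0,0,0,0,0.5]]'
python3 - <<'E'
from h import *
where()
s=snapshot('side')[:,:,::-1];t=snapshot('top')[:,:,::-1]
k=lambda i,r0,c0:cv2.resize(np.ascontiguousarray(i[r0:r0+60,c0:c0+80]),(400,300),interpolation=cv2.INTER_CUBIC)
cv2.imwrite('pics/a7.png',np.hstack([k(s,125,210),k(t,155,330)]))
X=np.array([np.cos(.232),np.sin(.232),0]);o=np.array(ch(-.045,0,.08))
q=[o+[0,0,.024],o+[0,0,.012]+.081*X]
print('handle top,tip side',((proj('side',q)-[210,125])*5).round(),'top',((proj('top',q)-[330,155])*5+[400,0]).round())
E
```

```text
time_s: 18.17
eef_pos: [0.5236, -0.2763, 0.1002]
orientation: [-3.118, -0.363, 0.003]
contact_force: [0.6, 0.4, 0.6]
width: 0.499
gripper_force: 0.0
time_s: 19.0
eef_pos: [0.4427, -0.2187, 0.2094]
orientation: [3.12, 0.359, 0.001]
contact_force: [-0.2, -0.6, 0.4]
width: 0.501
gripper_force: 0.0
time_s: 19.83
eef_pos: [0.4104, -0.074, 0.2089]
orientation: [3.119, 0.362, 0.003]
contact_force: [0.1, -0.5, 1.2]
width: 0.497
gripper_force: 0.0
t 19.83 chest [-0.1042  0.2242  0.1109] z 0.2089 toolyaw 0.231 tilt 0.002 F [ 0.1 -0.5  1.2] w 0.497 gf 0.0
handle top,tip side [[169. 112.]
 [ 65. 136.]] top [[665. 201.]
 [624.  74.]]
```

View pics/a7.png

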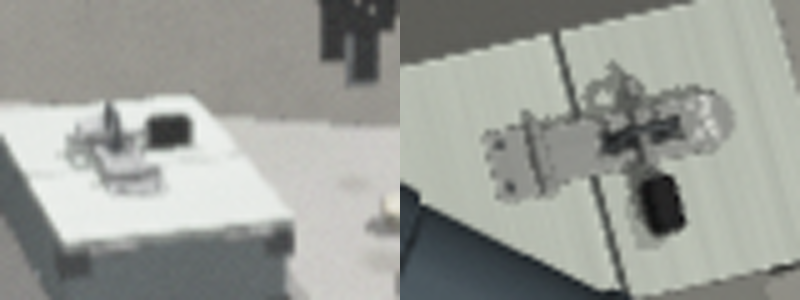

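The handle sits on the lid at top crop (662,205), 4 px from the prediction at 5x. The shaft passes under the staple bar and its tip shows past the hasp at (617,68). The hasp is flat and the robot is clear of everything.

```bash
python3 -c "
from workcell import workorder
print(workorder.sign_off())"
```

```text
the job is handed in; nothing more can be done
None
```

The job is handed in with no verdict returned: the hasp is flat over the staple and the pin lies through the loop with its tip past the far edge. The one rough moment was a 46 N push when the strap jammed against the gripper; I took it to be on the fingers (the 40 N limit covers the arm and gripper body), but the pictures do not prove it.

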